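# Slide the lens blank along the rail into the corner pocket

### The job

Using only your fingertips as a pusher, push the amber lens blank flat across the grey board until it touches the metal rail, while it is still well short of the pocket. Then keep it against the rail and slide it along into the green corner pocket until it rests fully home against the end stop. Do not pinch, lift or tip the blank, push gently, leave the nut, the clear lens and the hex key where they lie, and move clear at the end.

Things in the scene. Friction and masses are not known exactly. Their poses are not given: they have to be found in the camera images.
- board: Lens layout board fixed to the bench; place and yaw vary. Grey plate 140 x 200 x 10 mm. Origin on its underside (bench top), z up. In its frame (mm) the plate spans x -75..65, y -100..100, top at z = 10. A metal rail runs along its far (+x) edge; at its -y end (robot's right) is the corner pocket with a green floor, 70 mm wide between rail and lip, entered only along the rail, towards -y.
- rail (a point): Middle of the rail's face where it meets the plate: x = 50, y = 0, z = 10 mm in the board's frame, same axes as the board. The face is flat, looks to -x, runs from y = 100 to the end stop and stands 14 mm above the plate. Keep the hand clear of the machines beside the board: on the robot's left an edging machine (from about world y = 0.49 m, x above 0.49 m), on the right a sander's table (world y below 0.23 m, 0.21 m above the bench).
- stop (a point): Middle of the end stop's face where it meets the plate: x = 9, y = -88, z = 10 mm in the board's frame, same axes. The face looks to +y, spans board x -32..50 mm and stands 14 mm above the plate.
- lip (a point): Front end of the pocket's low lip, on the plate: x = -26, y = -43, z = 10 mm in the board's frame, same axes. The lip spans board x -32..-20 mm, y -88..-43 mm and stands 8 mm above the plate.
- home (a point): Where the centre of the blank's underside lies when it is fully home, touching rail and stop: x = 17.5, y = -55.5, z = 10 mm in the board's frame, same axes.
- blank: Amber round lens blank, loose, flat on the board: 65 mm across, vertical edge 9 mm high, domed to 12 mm in the middle, about 50 g. Origin at the centre of its underside. Starts with its edge 29..53 mm from the rail, 73..102 mm short of home along it. Friction about 0.6: a few newtons at its edge move it, over 45 N damages it; along the rail, a push slanted steeply into the rail jams it.
- nut: Bystander, loose: steel hexagon nut 24 x 27 x 13 mm lying on the board in front of the pocket's lip (board x about -55 mm, y about -62 mm); origin at the centre of its underside. More than 15 mm of movement fails.
- clear_lens: Bystander, loose: clear thin lens 65 mm across, 7 mm thick, lying on the bench behind the rail, about 110 mm in +x from the board's origin; origin at the centre of its underside. More than 15 mm of movement fails.
- hexkey: Bystander, loose: black hex key 25 x 83 x 6 mm, lying on the bench in front of the board, about 105 mm in -x from its origin; origin at the centre of its underside. More than 15 mm of movement fails.

How it is judged:
By the outcome, as a careful person would: the job done as asked, in the order asked, and still so for the second after the job is handed in, with the robot touching nothing.
It also fails if it takes over 40 s, if anything falls off the work surface, if the arm or the gripper's body presses on something with over 40 N, if the wrist force passes 120 N, or if a joint passes its speed limit or range.

### The arm

A 6-joint arm with a two-finger parallel gripper is mounted at the origin on a cart in front of the work surface, level with it; the furniture and walls round the work are solid. World frame = base frame: x ahead of the robot, y to its left, z up, the work surface at z = 0. Lengths are in m, angles in rad, forces in N, time in s.
With the tool pointing down it reaches from about 0.4 to 0.825 m from the base axis. Payload 7 kg.
Tool frame: the origin (TCP) lies on the centre line of the jaws, within the pads' length; the fingertips stand 14 mm ahead of it and the grasp point (between the pads) lies 5 mm behind it; x points along the fingers, y is the direction in which the jaws open and shut, and the axes are right-handed (so a half turn about x gives the same grasp; the last joint's range is limited). The gripper opens to 85 mm and grips with 20 to 120 N. Pads are 22 mm wide; open, the fingers measure 114 mm over their backs; the gripper's body (76 mm by 85 mm) begins 54 mm behind the grasp point. The pads swing forward as they close: fully open they stand 13 mm farther back than shut.
Start: joints at [1.46, 0.359, 0.012, 0, -1.224, -0.288], TCP at [0.262, 0.622, 0.245] pointing down, gripper open.
Joint ranges: [-3.07, 3.07], [-1.43, 2.12], [-1.02, 1.25], [-3.03, 1.67], [-3.05, -0], [-3.03, 3.03]. Speed limits (rad/s): [2.39, 2.39, 3.01, 3.14, 3.14, 3.14].

### API

Orientations are given as a unit quaternion [w, x, y, z].
In Python, from workcell import monitor, eyes, bot, nets gives the robot as it stands.
- The arm moves only by the shell command python3 -m jog 'ROWS' [FORCE]. ROWS is JSON, a list of rows, each a list of 3 entries, a list of its own where there are three numbers: the gripper command: -1 is shut, 1 is fully open, values between are in proportion, then the shift along the tool's x, y, z in m, then the turn about the tool's x in degrees. A call has 1 to 12 rows; each row shifts and turns the commanded pose from where the row before left it, along the tool's axes as they then stand; what a row does not reach is not made up. A row lasts 1/8 s, in which the tool goes at most 62.5 mm and 10.7 degrees, less where a joint would pass 70% of its speed; a pose out of reach is approached as far as the arm can. A call is refused whole if a number of a shift passes 0.0625 or a number of a turn 10.7, either way. A call with a gripper value outside its range is refused whole. The fingers move at their own pace and stop on an object; FORCE is the grip in N (left out, the last holds). Time passes only in rows, so rows that do not move let the fingers close. It gives the time, the measured TCP pose, the force and the opening at its end, in the units of the state.
- monitor.get_state(): the state, without advancing time (a new reading comes with each control period).
- eyes.grab_frame(name): name is "scene" or "top" or "wrist"; returns a dict with "image" (400x640x3 uint8, red, green, blue), "K" (3x3 intrinsics, pixels), "position" and "attitude" of the camera in the world. Camera axes: x right, y down, z forward; pixel columns grow to the right and rows downward; lengths in m; the calibration is good to about 2 mm. A picture is of the moment at which its call begins. There is no depth.
- bot.finish_job(): hands the job in, once; it reports no verdict.
Trained networks look in the newest picture that a camera, given by its name, has taken for a name from the list of things; names that differ only in an ending like _2 or _b are one class to them, and where a whole thing is asked for, a point or a joint stands for the part that bears it (a point fixed in the world has none). Each returns a list of dicts, best first, with "score" (0 to 1); they miss things now and then, are a little off and sometimes report something else, mostly with a low value. They report only what shows in the picture. A call takes as long as a camera call.
- nets.masks_of(thing, camera): "pixels" (400x640 bool, what is visible of it) and "location" ([column, row] in pixels, amid what is visible of it).
The state is a dict: "time": time; "qpos": joint angles; "dq": joint speeds; "joint_torque": joint torques, N m; "tcp_pos": TCP position; "tool_rot": TCP orientation; "force": force on the tool from outside, world axes, zero at the start; "ft_torque": the same for the moment, N m; "finger_gap": finger opening in m.
Only numpy, scipy, OpenCV 4.12 (cv2) and the standard library are available. Lean on these libraries where they do the work, as an engineer would, in place of code of your own. Each camera call takes 0.05 s, during which the arm holds its last target. There are 200 camera calls.

## Working session

There is one attempt and no reset: what is moved stays moved. The work goes in short steps, Python scripts to look and compute and a shell command to move; the robot and the scene stay as the last step left them, time stands still between calls to the robot, and variables do not carry over. Pictures are saved under pics/ and viewed, about 8 in all and at most 12, crops included, and the job is handed in when it is done.

```bash
mkdir -p pics
cat > h.py <<'E'
import numpy as np, cv2
from scipy.spatial.transform import Rotation as R
from workcell import monitor, eyes, bot, nets
def rot(q): return R.from_quat([q[1],q[2],q[3],q[0]]).as_matrix()
def ray(f,px,z):
    d=rot(f["attitude"])@np.linalg.inv(f["K"])@np.array([px[0],px[1],1.]); p=np.array(f["position"])
    return p+d*(z-p[2])/d[2]
def proj(f,P):
    c=rot(f["attitude"]).T@(np.array(P)-np.array(f["position"])); u=np.array(f["K"])@c; return u[:2]/u[2]
def save(f,n): cv2.imwrite("pics/"+n,f["image"][:,:,::-1])
E
python3 - <<'E'
from h import *
s=monitor.get_state(); print(s["time"],s["tcp_pos"],s["tool_rot"],s["finger_gap"],s["force"]); print(rot(s["tool_rot"]).round(3))
fs={}
for c in ("top","scene"):
    f=eyes.grab_frame(c); save(f,c+"0.png"); print(c,np.round(f["position"],3))
    for t in ("blank","board","nut","clear_lens","hexkey"):
        for d in nets.masks_of(t,c)[:2]:
            print(t,round(d["score"],2),d["location"],d["pixels"].sum(),ray(f,d["location"],.01).round(4))
a=cv2.imread("pics/top0.png")
E
```

```text
0.0 [0.26194208 0.62157936 0.24436568] [ 0.13952874 -0.69300756  0.14071153  0.69316125] 0.08567853401309773 [-0.16644868  0.1563456  -0.02027926]
[[-0.001 -0.388 -0.921]
 [-0.002 -0.921  0.388]
 [-1.     0.002 -0.   ]]
top [0.348 0.321 0.88 ]
blank 0.91 [312.8, 204.2] 553 [0.4823 0.3505 0.01  ]
board 0.68 [326.8, 196.2] 4329 [0.5012 0.3161 0.01  ]
nut 0.64 [351.2, 208.8] 69 [0.469  0.2579 0.01  ]
nut 0.49 [327.9, 196.4] 4178 [0.5006 0.3135 0.01  ]
clear_lens 0.73 [295.1, 158.3] 523 [0.5983 0.3926 0.01  ]
hexkey 0.49 [368.8, 234.8] 89 [0.4054 0.218  0.01  ]
scene [ 0.137 -0.338  0.428]
blank 0.63 [311.5, 202.1] 412 [0.4898 0.372  0.01  ]
board 0.9 [326.3, 211.6] 2718 [0.4985 0.3172 0.01  ]
clear_lens 0.6 [348.4, 191.9] 197 [0.5922 0.3779 0.01  ]
hexkey 0.67 [325.2, 246.9] 13 [0.4316 0.1988 0.01  ]
```

Run:
```python
import cv2
a=cv2.imread("pics/top0.png")[120:270,230:430]; b=cv2.imread("pics/scene0.png")[130:280,230:430]
cv2.imwrite("pics/c0.png",cv2.resize(a,(800,600),interpolation=2)); cv2.imwrite("pics/c1.png",cv2.resize(b,(800,600),interpolation=2))
```

```text
(no output)
```

View pics/c0.png

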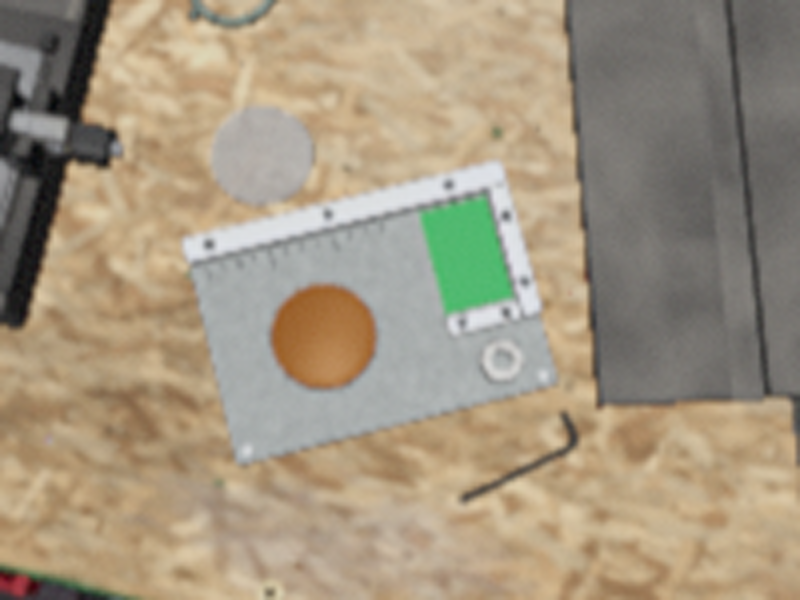

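View pics/c1.png

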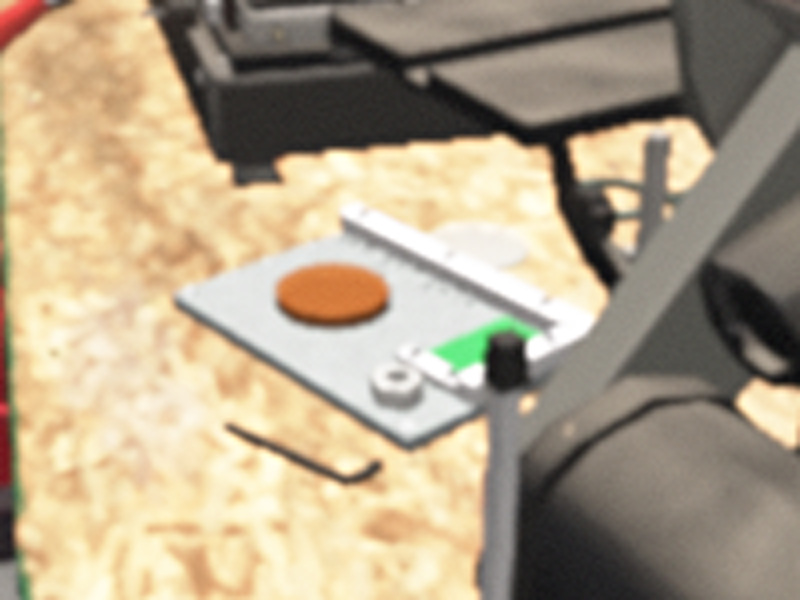

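```bash
cat >> h.py <<'E'
def fit(f):
    from scipy.optimize import least_squares
    M=np.array([[-75,100,10],[-75,-100,10],[50,100,24],[65,100,24],[65,-100,24],[50,-88,24],[-20,-43,10]])/1e3
    U=np.array([[240,464],[555,382],[192,264],[183,240],[502,162],[488,192],[446,312]])/4+[230-.375,120-.375]
    def res(p):
        W=np.c_[M[:,:2]@np.array([[np.cos(p[2]),np.sin(p[2])],[-np.sin(p[2]),np.cos(p[2])]])+p[:2],M[:,2]]
        return np.concatenate([proj(f,w)-u for w,u in zip(W,U)])
    return least_squares(res,[.5,.316,-.25])
E
python3 - <<'E'
from h import *
f=eyes.grab_frame("top"); r=fit(f); p=r.x; print(p,r.fun.reshape(-1,2).round(2).tolist())
c,s=np.cos(p[2]),np.sin(p[2]); T=np.array([[c,-s],[s,c]])
np.save("board.npy",p)
print("home",p[:2]+T@[.0175,-.0555])
for t,z in (("blank",.0185),("nut",.018),("clear_lens",.006),("hexkey",.003)):
    w=ray(f,nets.masks_of(t,"top")[0]["location"],z)[:2]; print(t,w.round(4),(T.T@(w-p[:2])*1e3).round(1))
m=nets.masks_of("blank","top")[0]["pixels"]; k=cv2.minEnclosingCircle(np.argwhere(m)[:,::-1].astype(np.float32)); print(k)
k2=ray(f,k[0],.018)[:2]; print((T.T@(k2-p[:2])*1e3).round(1))
E
```

```text
[0.50219511 0.32793525 0.22818169] [[-0.51, 0.41], [1.45, 0.36], [-1.09, -0.42], [-0.24, -0.31], [0.02, -0.73], [0.36, -1.24], [0.01, 1.82]]
home [0.53179597 0.27783247]
blank [0.4833 0.349 ] [-13.6  24.8]Traceback (most recent call last):
  File "<stdin>", line 7, in <module>
IndexError: list index out of range
```

```bash
python3 -m jog '[[-1,[0,0.02,-0.0262],0],[-1,[0,0.02,-0.0262],0],[-1,[0,0.02,-0.0262],0],[-1,[0,0.02,-0.0262],0],[-1,[0,0.02,-0.0262],0],[-1,[0,0.02,-0.0262],0],[-1,[0,0.02,-0.0262],0],[-1,[0,0.02,-0.0262],0],[-1,[0,0.02,-0.0262],0],[-1,[0,0.02,-0.0262],0]]' 20
python3 -m jog '[[-1,[0.02,0,0],-9],[-1,[0.02,0,0],-9],[-1,[0.02,0,0],-9],[-1,[0.02,0,0],-9],[-1,[0,0,0],0]]'
python3 - <<'E'
from h import *
f=eyes.grab_frame("wrist"); save(f,"w1.png"); s=monitor.get_state(); print(s["tcp_pos"],rot(s["tool_rot"]).round(3),s["force"],f["position"])
p=np.load("board.npy")
c,s_=np.cos(p[2]),np.sin(p[2]); T=np.array([[c,-s_],[s_,c]])
for d in nets.masks_of("blank","wrist"): print(d["score"],d["location"],d["pixels"].sum(),T.T@(ray(f,d["location"],.018)[:2]-p[:2]))
for q in ([50,100,24],[50,100,10],[50,-88,10],[50,-88,24],[-75,100,10],[-75,-100,10],[-20,-43,18]): print(q,proj(f,np.r_[p[:2]+T@np.array(q[:2])/1e3,q[2]/1e3]).round(1))
E
```

```text
time: 2.0
tcp_pos: [0.4264, 0.335, 0.2456]
tool_rot: [-0.14, 0.693, -0.14, -0.693]
force: [-0.2, -0.1, 0.7]
finger_gap: 0.0002
time: 2.62
tcp_pos: [0.4254, 0.3352, 0.1641]
tool_rot: [-0.081, -0.702, -0.08, 0.703]
force: [-0.8, -0.3, 0.1]
finger_gap: -0.0
[0.42587676 0.33578836 0.16526162] [[-0.     0.224 -0.975]
 [-0.001 -0.975 -0.224]
 [-1.     0.001  0.001]] [ 0.41679957 -0.23586445  0.00611753] [0.49101778 0.35092922 0.29349424]
0.87 [311.4, 119.5] 4649 [-0.00861964  0.03335646]
[50, 100, 24] [225.3  42.2]
[50, 100, 10] [230.3  46. ]
[50, -88, 10] [457.9  46. ]
[50, -88, 24] [465.4  42.1]
[-75, 100, 10] [240.7 193.2]
[-75, -100, 10] [455.4 193. ]
[-20, -43, 18] [400.2 133.1]
```

View pics/w1.png

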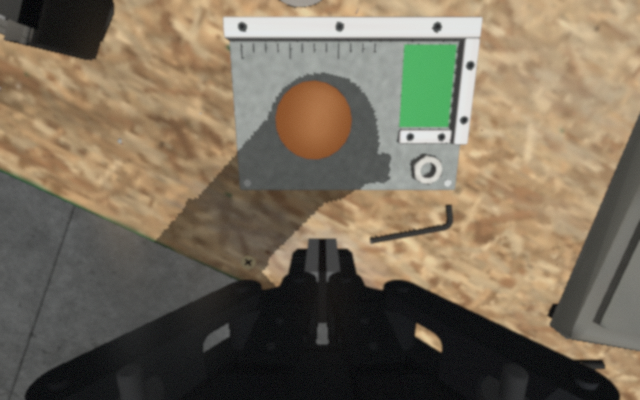

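```bash
cat >> h.py <<'E'
def fitw(f,M,U,p0):
    from scipy.optimize import least_squares
    M=np.array(M)/1e3
    def res(p):
        W=np.c_[M[:,:2]@np.array([[np.cos(p[2]),np.sin(p[2])],[-np.sin(p[2]),np.cos(p[2])]])+p[:2],M[:,2]]
        return np.concatenate([proj(f,w)-u for w,u in zip(W,U)])
    return least_squares(res,p0)
def tob(p,w):
    c,s=np.cos(p[2]),np.sin(p[2]); return (np.array([[c,s],[-s,c]])@(np.array(w)[:2]-p[:2])*1e3).round(1)
E
python3 - <<'E'
from h import *
f=eyes.grab_frame("wrist"); save(f,"w2.png")
r=fitw(f,[[65,100,24],[65,-100,24],[-75,100,10],[-75,-100,10],[-20,-43,18],[50,-88,24]],[[224,17],[482,17],[240,190],[457,190],[400,129],[461,38.5]],np.load("board.npy"))
print(r.x,r.fun.reshape(-1,2).round(1).tolist()); np.save("bw.npy",r.x)
d=nets.masks_of("blank","wrist")[0]; s=monitor.get_state()
print("blank",tob(r.x,ray(f,d["location"],.0185)),d["location"],"tcp",s["tcp_pos"],tob(r.x,s["tcp_pos"]),s["force"])
m=d["pixels"]; i=np.argwhere(m); print(i.min(0),i.max(0))
a=cv2.imread("pics/w2.png"); cv2.imwrite("pics/w2c.png",cv2.resize(a[0:210,200:500],(800,560),interpolation=2))
E
```

```text
[0.50605072 0.33034392 0.22893164] [[-0.7, 0.8], [-0.4, -0.2], [0.7, -0.1], [-2.2, -0.8], [-0.6, 0.4], [2.9, -0.3]]Traceback (most recent call last):
  File "<stdin>", line 5, in <module>
IndexError: list index out of range
```

```bash
python3 -m jog '[[-1,[0.03,-0.007,0],0],[-1,[0.03,0,0],0],[-1,[0.03,0,0],0],[-1,[0.028,0,0],0],[-1,[0.015,0,0],0],[-1,[0,0,0],0],[-1,[0,0,0],0]]'
python3 - <<'E'
from h import *
f=eyes.grab_frame("wrist"); save(f,"w3.png"); s=monitor.get_state(); p=np.load("bw.npy"); print(s["tcp_pos"],tob(p,s["tcp_pos"]),s["force"])
for d in nets.masks_of("blank","wrist"): print(d["score"],d["location"],tob(p,ray(f,d["location"],.0185)))
E
```

```text
time: 3.7
tcp_pos: [0.4248, 0.3435, 0.0334]
tool_rot: [0.081, 0.703, 0.081, -0.702]
force: [0.5, -0.1, 1.2]
finger_gap: 0.0001
[0.42482249 0.3435512  0.03351232] [-76.1  31.3] [0.28511543 0.47245814 0.44786941]
0.72 [424.3, 109.9] [ -6.  -13.8]
```

View pics/w3.png

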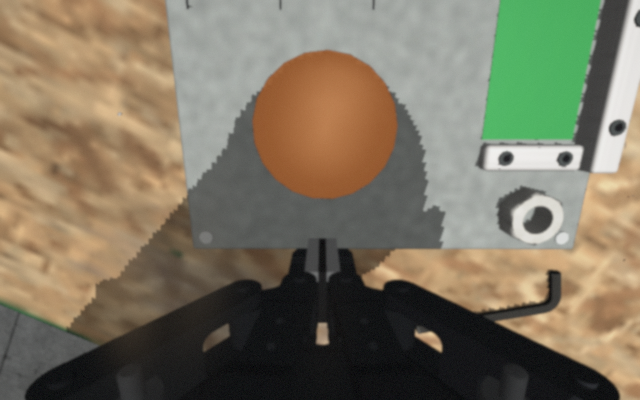

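```bash
python3 -m jog '[[-1,[0.006,0,0],0],[-1,[0,0,-0.006],0],[-1,[0,0,-0.006],0],[-1,[0,0,-0.004],0],[-1,[0,0,-0.004],0],[-1,[0,0,-0.004],0],[-1,[0,0,-0.004],0],[-1,[0,0,-0.004],0],[-1,[0,0,-0.004],0],[-1,[0,0,0],0]]'
python3 - <<'E'
from h import *
f=eyes.grab_frame("wrist"); save(f,"w4.png"); s=monitor.get_state(); p=np.load("bw.npy"); print(s["tcp_pos"],tob(p,s["tcp_pos"]),s["force"])
for d in nets.masks_of("blank","wrist"): print(d["score"],d["location"],tob(p,ray(f,d["location"],.0185)))
E
```

```text
time: 5.05
tcp_pos: [0.4597, 0.3511, 0.0263]
tool_rot: [0.081, 0.703, 0.081, -0.702]
force: [0.1, 0.3, 0.2]
finger_gap: -0.0003
[0.45951796 0.35099581 0.02629501] [-40.6  30.7] [-1.17884545  0.01987633 -0.28496654]
0.7 [323.5, 163.7] [ 6.8 30.3]
```

View pics/w4.png

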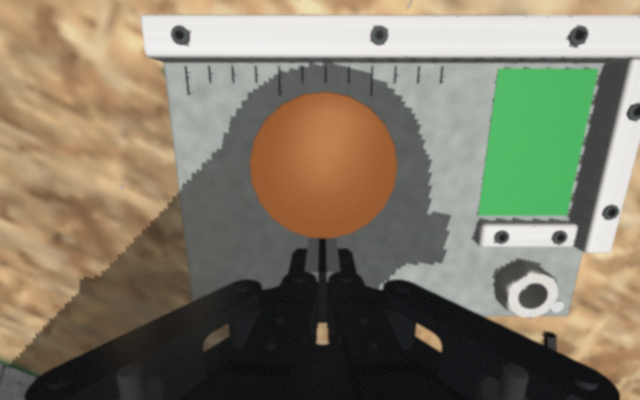

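```bash
python3 -m jog '[[-1,[0,0,-0.003],0],[-1,[0,0,-0.003],0],[-1,[0,0,-0.003],0],[-1,[0,0,-0.001],0],[-1,[0,0,0],0]]'; python3 -m jog '[[-1,[0,0,-0.001],0],[-1,[0,0,0],0]]';python3 -m jog '[[-1,[0,0,-0.001],0],[-1,[0,0,0],0]]';python3 -m jog '[[-1,[0,0,-0.001],0],[-1,[0,0,0],0]]'
```

```text
time: 5.78
tcp_pos: [0.4692, 0.3532, 0.0263]
tool_rot: [0.081, 0.702, 0.081, -0.702]
force: [0.8, -0.5, 0.6]
finger_gap: 0.0001
time: 6.02
tcp_pos: [0.4701, 0.3535, 0.0263]
tool_rot: [-0.081, -0.702, -0.081, 0.702]
force: [0.2, 0.1, -0.0]
finger_gap: 0.0
time: 6.28
tcp_pos: [0.4711, 0.3538, 0.0263]
tool_rot: [0.081, 0.702, 0.081, -0.702]
force: [-1.0, -0.3, 0.9]
finger_gap: 0.0
time: 6.52
tcp_pos: [0.4718, 0.3538, 0.0262]
tool_rot: [-0.081, -0.702, -0.081, 0.703]
force: [-2.4, 0.0, 0.4]
finger_gap: 0.0002
```

```bash
python3 -m jog '[[-1,[0,0,-0.001],0],[-1,[0,0,0],0]]'; python3 -m jog '[[-1,[0,0,-0.0005],0],[-1,[0,0,0],0]]'
python3 - <<'E'
from h import *
f=eyes.grab_frame("wrist"); save(f,"w5.png"); s=monitor.get_state(); p=np.load("bw.npy"); print(s["tcp_pos"],tob(p,s["tcp_pos"]),s["force"])
for d in nets.masks_of("blank","wrist"): print(d["score"],d["location"],tob(p,ray(f,d["location"],.0185)))
E
```

```text
time: 6.78
tcp_pos: [0.4722, 0.3537, 0.0261]
tool_rot: [-0.081, -0.702, -0.081, 0.703]
force: [-6.3, -0.1, 3.5]
finger_gap: -0.0
time: 7.02
tcp_pos: [0.4723, 0.3537, 0.0261]
tool_rot: [-0.081, -0.702, -0.081, 0.703]
force: [-6.8, -0.1, 4.3]
finger_gap: 0.0002
[0.47225643 0.3536416  0.02609282] [-27.6  30.4] [-8.10610316 -0.72179465  3.69046055]
```

View pics/w5.png

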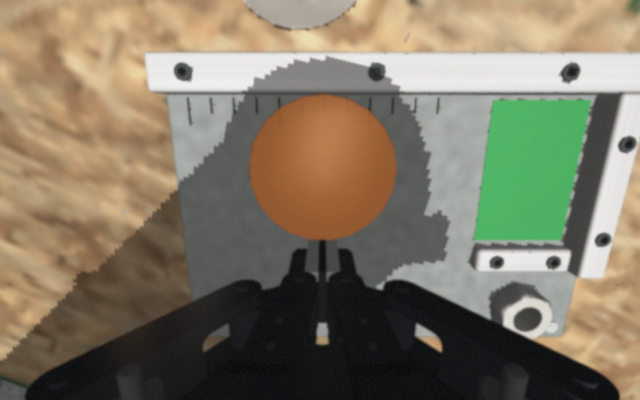

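```bash
python3 -m jog '[[-1,[0,0,0.006],0],[-1,[0,0,0.006],0],[-1,[-0.02,0,0],0],[-1,[-0.02,0,0],0],[-1,[0,-0.027,0],0],[-1,[0,-0.027,0],0],[-1,[0,0,-0.025],0],[-1,[0,0,-0.024],0],[-1,[0,0,0],-8],[-1,[0,0,0],0],[-1,[0,0,0],0]]'
python3 - <<'E'
from h import *
f=eyes.grab_frame("wrist"); save(f,"w6.png"); s=monitor.get_state(); p=np.load("bw.npy"); print(s["tcp_pos"],tob(p,s["tcp_pos"]),s["force"],rot(s["tool_rot"]).round(3))
for d in nets.masks_of("blank","wrist"): print(d["score"],d["location"],tob(p,ray(f,d["location"],.0185)))
E
```

```text
time: 8.5
tcp_pos: [0.4966, 0.4158, 0.0657]
tool_rot: [-0.129, -0.695, -0.129, 0.695]
force: [-0.2, 0.6, 0.1]
finger_gap: 0.0002
[0.49668029 0.41568549 0.06588646] [10.2 85.2] [-0.91581204 -0.48116908  0.58821003] [[-0.     0.359 -0.933]
 [-0.001 -0.933 -0.359]
 [-1.     0.     0.001]]
0.95 [412.6, 232.4] [17.8 31.6]
```

View pics/w6.png

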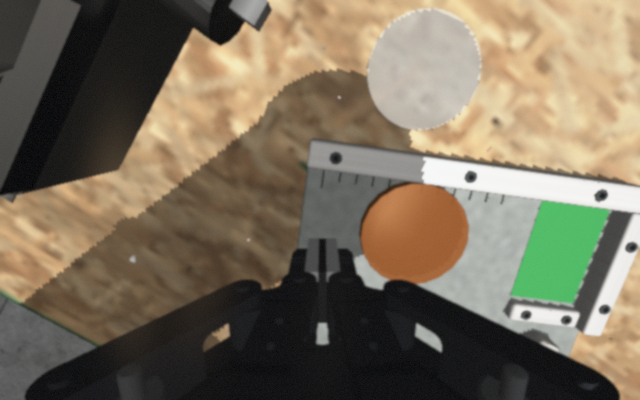

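```bash
python3 -m jog '[[-1,[0.02,0,0],0],[-1,[0.019,0,0],0],[-1,[0,0,0],0],[-1,[0,0.004,0.0006],0],[-1,[0,0.004,0.0006],0],[-1,[0,0.004,0.0006],0],[-1,[0,0.004,0.0006],0],[-1,[0,0.004,0.0006],0],[-1,[0,0.004,0.0006],0],[-1,[0,0.004,0.0006],0],[-1,[0,0,0],0]]'
python3 - <<'E'
from h import *
f=eyes.grab_frame("wrist"); save(f,"w7.png"); s=monitor.get_state(); p=np.load("bw.npy"); print(s["tcp_pos"],tob(p,s["tcp_pos"]),s["force"],s["finger_gap"])
for d in nets.masks_of("blank","wrist"): print(d["score"],d["location"],tob(p,ray(f,d["location"],.0185)))
E
```

```text
time: 9.98
tcp_pos: [0.5036, 0.3874, 0.0275]
tool_rot: [0.13, 0.695, 0.13, -0.695]
force: [1.3, 0.3, 0.6]
finger_gap: -0.0
[0.50361535 0.38736201 0.02742602] [10.6 56.1] [ 0.48122177 -0.79222034  2.37252456] 0.0002191198075129727
0.71 [408.9, 241.7] [26.2 16.7]
```

View pics/w7.png

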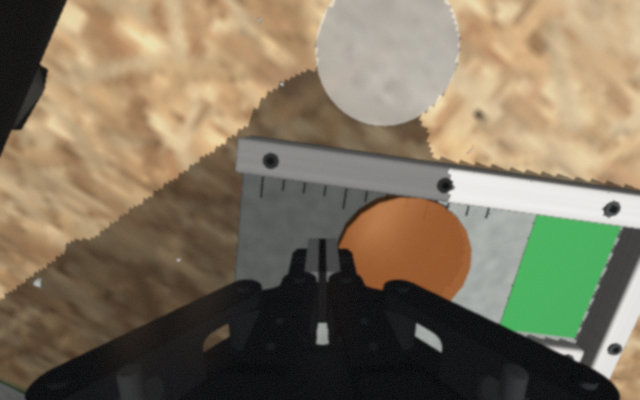

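```bash
python3 -m jog '[[-1,[0,0.004,0.0006],0],[-1,[0,0.004,0.0006],0],[-1,[0,0.004,0.0006],0],[-1,[0,0.004,0.0006],0],[-1,[0,0.004,0.0006],0],[-1,[0,0.004,0.0006],0]]'
python3 -m jog '[[-1,[0,0.004,0.0006],0],[-1,[0,0.004,0.0006],0],[-1,[0,0.004,0.0006],0],[-1,[0,0.004,0.0006],0],[-1,[0,0.004,0.0006],0],[-1,[0,0.004,0.0006],0],[-1,[0,0,0],0]]'
python3 - <<'E'
from h import *
f=eyes.grab_frame("wrist"); save(f,"w8.png"); s=monitor.get_state(); p=np.load("bw.npy"); print(s["tcp_pos"],tob(p,s["tcp_pos"]),s["force"],s["finger_gap"])
for d in nets.masks_of("blank","wrist"): print(d["score"],d["location"],tob(p,ray(f,d["location"],.0185)))
E
```

```text
time: 10.82
tcp_pos: [0.5088, 0.3638, 0.0274]
tool_rot: [0.13, 0.695, 0.13, -0.695]
force: [-0.3, 2.0, 3.5]
finger_gap: 0.0001
time: 11.7
tcp_pos: [0.5141, 0.3397, 0.0274]
tool_rot: [-0.13, -0.695, -0.13, 0.695]
force: [0.6, 0.1, 4.6]
finger_gap: -0.0
[0.51412837 0.33978278 0.0273519 ] [10.   7.4] [1.44377533 0.83138599 4.45393768] 6.047504243202204e-05
0.93 [409.0, 243.5] [ 24.8 -32.2]
0.73 [286.1, 209.8] [33.3 27.4]
```

View pics/w8.png

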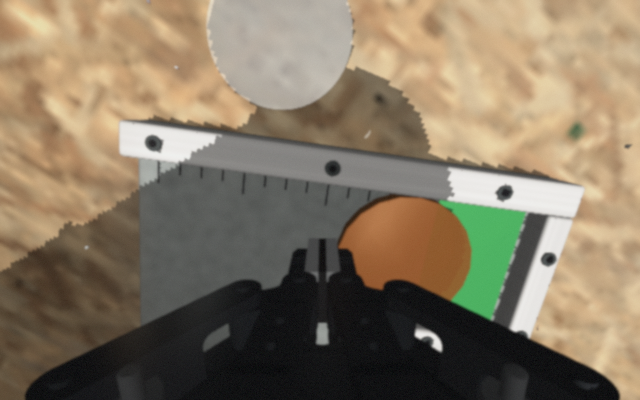

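```bash
python3 -m jog '[[-1,[-0.001,0,0],0],[-1,[0,0,0],0]]'; python3 -m jog '[[-1,[0,0.003,0.0004],0],[-1,[0,0.003,0.0004],0],[-1,[0,0.003,0.0004],0],[-1,[0,0.003,0.0004],0],[-1,[0,0,0],0]]'; python3 -m jog '[[-1,[0,0.001,0.0001],0],[-1,[0,0,0],0]]'; python3 -m jog '[[-1,[0,0.001,0.0001],0],[-1,[0,0,0],0]]'
```

```text
time: 12.05
tcp_pos: [0.5134, 0.3396, 0.0277]
tool_rot: [-0.13, -0.695, -0.129, 0.696]
force: [-0.3, -0.6, 0.2]
finger_gap: 0.0002
time: 12.68
tcp_pos: [0.5169, 0.3282, 0.0283]
tool_rot: [-0.13, -0.695, -0.13, 0.695]
force: [0.7, -0.4, 0.5]
finger_gap: 0.0001
time: 12.92
tcp_pos: [0.5171, 0.3275, 0.0283]
tool_rot: [0.13, 0.695, 0.13, -0.695]
force: [0.4, 0.8, -0.2]
finger_gap: -0.0001
time: 13.18
tcp_pos: [0.5174, 0.3266, 0.0283]
tool_rot: [0.13, 0.695, 0.13, -0.695]
force: [0.0, -0.0, -0.5]
finger_gap: 0.0004
```

```bash
for i in 1 ; do python3 -m jog '[[-1,[0,0.001,0.0001],0],[-1,[0,0.001,0.0001],0],[-1,[0,0,0],0]]'; done;  python3 -m jog '[[-1,[0,0.001,0.0001],0],[-1,[0,0,0],0]]'; python3 -m jog '[[-1,[0,0.001,0.0001],0],[-1,[0,0,0],0]]'
python3 - <<'E'
from h import *
f=eyes.grab_frame("wrist"); save(f,"w9.png"); s=monitor.get_state(); p=np.load("bw.npy"); print(s["tcp_pos"],tob(p,s["tcp_pos"]),s["force"],s["finger_gap"])
for d in nets.masks_of("blank","wrist"): print(d["score"],d["location"],tob(p,ray(f,d["location"],.0185)))
a=cv2.imread("pics/w9.png")[130:360,280:600]; cv2.imwrite("pics/w9c.png",cv2.resize(a,(800,575),interpolation=2))
E
```

```text
time: 13.55
tcp_pos: [0.5179, 0.3245, 0.0283]
tool_rot: [0.13, 0.695, 0.13, -0.695]
force: [0.3, 0.1, 0.0]
finger_gap: -0.0001
time: 13.8
tcp_pos: [0.5182, 0.3236, 0.0283]
tool_rot: [0.13, 0.695, 0.13, -0.695]
force: [-0.7, 0.4, 0.3]
finger_gap: 0.0
time: 14.05
tcp_pos: [0.5185, 0.3226, 0.0283]
tool_rot: [0.13, 0.695, 0.13, -0.695]
force: [0.4, 0.4, -0.0]
finger_gap: 0.0004
[0.51845848 0.32260653 0.02829256] [ 10.3 -10.4] [ 0.7997972  -0.81978254 -0.23874126] 0.00031536924800915127
0.8 [407.5, 241.1] [ 25.9 -49.3]
```

View pics/w9c.png

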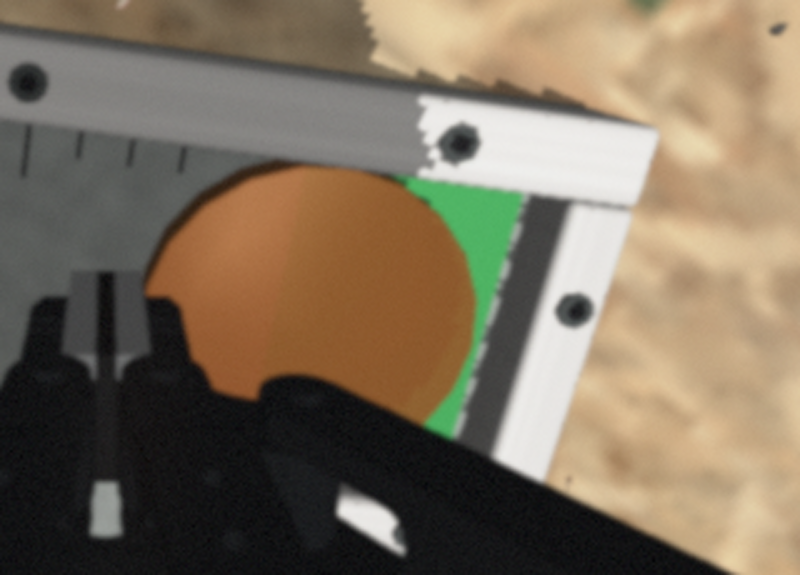

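```bash
for i in 1; do python3 -m jog '[[-1,[0,0.001,0.0001],0],[-1,[0,0.001,0.0001],0],[-1,[0,0,0],0]]'; done;  python3 -m jog '[[-1,[0,0.001,0.0001],0],[-1,[0,0,0],0]]'; python3 -m jog '[[-1,[0,0.0007,0.0001],0],[-1,[0,0,0],0]]'
```

```text
time: 14.52
tcp_pos: [0.519, 0.3206, 0.0283]
tool_rot: [-0.13, -0.695, -0.13, 0.695]
force: [-0.2, -0.3, -0.0]
finger_gap: -0.0001
time: 14.78
tcp_pos: [0.5193, 0.3197, 0.0283]
tool_rot: [-0.13, -0.695, -0.13, 0.695]
force: [-0.4, 0.1, -0.1]
finger_gap: -0.0
time: 15.02
tcp_pos: [0.5194, 0.319, 0.0283]
tool_rot: [-0.13, -0.695, -0.13, 0.695]
force: [-0.5, -0.2, -0.5]
finger_gap: 0.0001
```

```bash
for i in 1; do python3 -m jog '[[-1,[0,0.001,0.0001],0],[-1,[0,0,0],0]]'; python3 -m jog '[[-1,[0,0.001,0.0001],0],[-1,[0,0,0],0]]';  python3 -m jog '[[-1,[0,0.001,0.0001],0],[-1,[0,0,0],0]]'; done
python3 - <<'E'
from h import *
f=eyes.grab_frame("wrist"); save(f,"w10.png"); s=monitor.get_state(); p=np.load("bw.npy"); print(s["tcp_pos"],tob(p,s["tcp_pos"]),s["force"],s["finger_gap"])
E
```

```text
time: 15.28
tcp_pos: [0.5197, 0.3181, 0.0283]
tool_rot: [-0.13, -0.695, -0.13, 0.695]
force: [-0.4, 0.0, 0.4]
finger_gap: 0.0001
time: 15.52
tcp_pos: [0.52, 0.3171, 0.0283]
tool_rot: [-0.13, -0.695, -0.13, 0.695]
force: [1.2, -0.3, -0.8]
finger_gap: 0.0002
time: 15.78
tcp_pos: [0.5202, 0.3161, 0.0283]
tool_rot: [-0.13, -0.695, -0.13, 0.695]
force: [0.1, 0.5, 0.2]
finger_gap: -0.0001
[0.52023646 0.31612654 0.02831711] [ 10.6 -17.1] [-0.21238887 -0.44574312 -0.14477841] 0.00019819400684850273
```

Run:
```python
import cv2
a=cv2.imread("pics/w10.png")[130:360,280:600]; cv2.imwrite("pics/w10c.png",cv2.resize(a,(800,575),interpolation=2))
```

```text
(no output)
```

View pics/w10c.png

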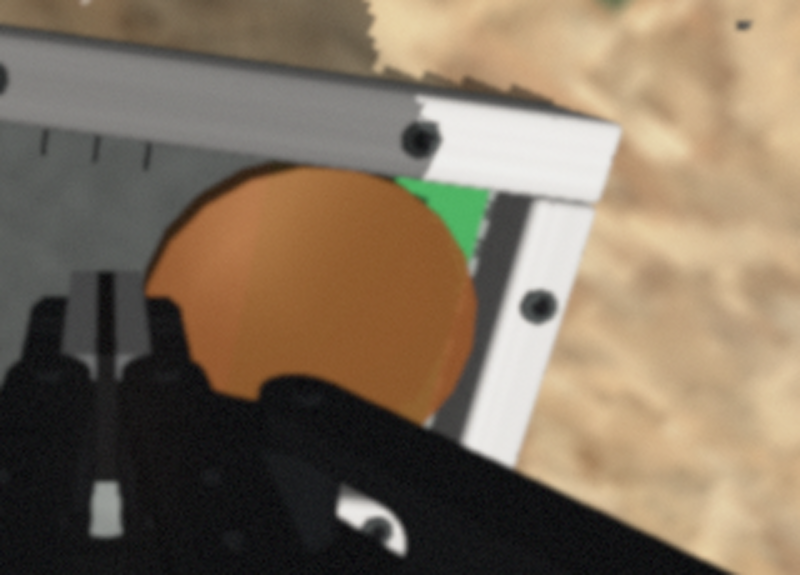

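```bash
python3 -m jog '[[-1,[0,0.001,0.0001],0],[-1,[0,0,0],0]]'; python3 -m jog '[[-1,[0,0.001,0.0001],0],[-1,[0,0,0],0]]';  python3 -m jog '[[-1,[0,0.0007,0.0001],0],[-1,[0,0,0],0]]';  python3 -m jog '[[-1,[0,0.0007,0.0001],0],[-1,[0,0,0],0]]'
```

```text
time: 16.08
tcp_pos: [0.5206, 0.3157, 0.0284]
tool_rot: [0.13, 0.695, 0.13, -0.695]
force: [-1.1, 2.8, 0.2]
finger_gap: 0.0
time: 16.32
tcp_pos: [0.5209, 0.3154, 0.0285]
tool_rot: [0.129, 0.695, 0.13, -0.695]
force: [-2.3, 5.7, -0.0]
finger_gap: -0.0001
time: 16.58
tcp_pos: [0.521, 0.3153, 0.0286]
tool_rot: [0.129, 0.696, 0.131, -0.695]
force: [-3.8, 8.1, 0.3]
finger_gap: 0.0001
time: 16.82
tcp_pos: [0.521, 0.3151, 0.0287]
tool_rot: [0.129, 0.696, 0.131, -0.694]
force: [-5.7, 10.8, 0.3]
finger_gap: -0.0
```

```bash
python3 -m jog '[[-1,[0,-0.003,0],0],[-1,[0,-0.004,0],0],[-1,[0,-0.006,0],0],[-1,[-0.03,0,0],0],[-1,[-0.04,0,0],0],[-1,[-0.04,0,0],0],[-1,[0,0,0.04],8],[-1,[0,0,0.04],0],[-1,[0,0,0],0],[-1,[0,0,0],0]]'
python3 - <<'E'
from h import *
f=eyes.grab_frame("wrist"); save(f,"w11.png"); s=monitor.get_state(); p=np.load("bw.npy"); print(s["tcp_pos"],tob(p,s["tcp_pos"]),s["force"])
for t,z in (("blank",.0185),("nut",.018),("clear_lens",.006),("hexkey",.003)):
  for d in nets.masks_of(t,"wrist")[:1]: print(t,d["score"],d["location"],tob(p,ray(f,d["location"],z)))
a=cv2.imread("pics/w11.png"); i=cv2.resize(a[0:220,260:560],(800,587),interpolation=2); cv2.imwrite("pics/w11c.png",i)
E
```

```text
time: 18.08
tcp_pos: [0.4404, 0.3019, 0.1387]
tool_rot: [0.081, 0.703, 0.081, -0.702]
force: [1.0, -0.7, -1.2]
finger_gap: 0.0002
[0.44070396 0.30194329 0.13853728] [-70.1 -12.8] [0.4465508  0.5431318  0.14437298]
blank 0.89 [378.2, 88.3] [ 17.6 -54.8]
nut 0.79 [396.4, 187.4] [-58.8 -73.4]
clear_lens 0.69 [252.4, 0.8] [79.6 39. ]
hexkey 0.84 [397.4, 246.0] [-116.8  -81.4]
```

View pics/w11c.png

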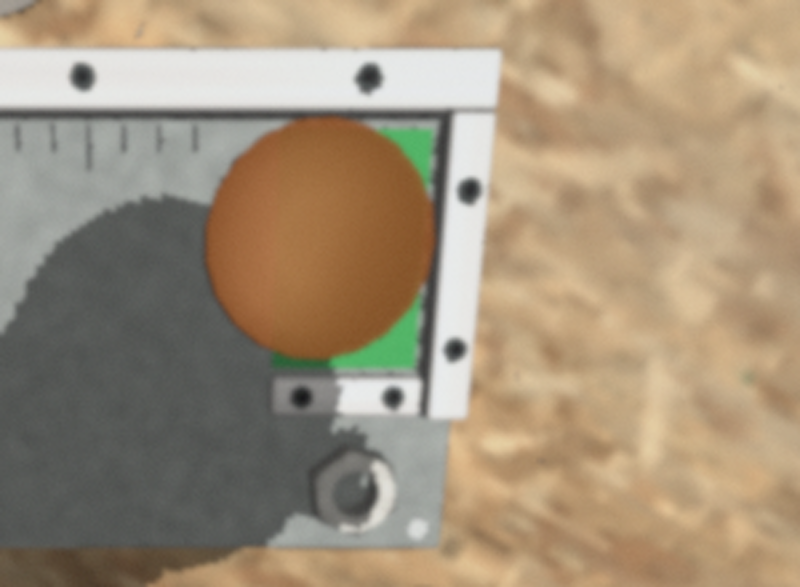

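```bash
python3 -c "from workcell import bot; print(bot.finish_job())"
```

```text
the job is handed in; nothing more can be done
None
```

I pushed the blank flat to the rail about 86 mm short of home. Then I slid it along the rail into the pocket with the shut fingertips until it met the end stop, backed off, lifted clear and handed in at about 18 s.

**Final position:** the last wrist picture puts the blank at board (17.6, −54.8) mm against home at (17.5, −55.5). That is within camera accuracy, and the picture shows it against both rail and stop.

**Contact forces:**
- At the rail the force built to about 8 N.
- At the stop it reached about 12 N, with a component pushing back from both rail and stop. After backing off it returned to zero within the noise.
- Midway along the rail an upward force of about 4.5 N appeared, so the fingertips were probably brushing the board. Raising the hand 1 mm removed it.

**Checks that disagreed or were weak:**
- The board pose from the top camera was about 4 mm off the wrist-camera fit, so I used the wrist fit.
- The network reported the blank wrongly or missed it in several wrist pictures, so I judged those by eye and by force.
- The nut, clear lens and hex key look undisturbed in the pictures, and the hand stayed clear of them. I did not measure how far they moved, and the clear lens was only partly in view at the end.

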